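Pull the service cap and set the address switches of a fabric measuring counter

TASK

The fabric measuring counter needs a new address: take the steel puller with the blue handle, hook its fork under the orange service cap on the grey control box, pull straight up until the cap pops off and, keeping it upright, stand the cap on the cork mat; only the puller may touch the cap, never the gripper. Then slide the white switches that were under the cap (the puller's yellow foot is handy for this): both outer ones fully away from the robot, the middle one fully towards the robot. Finish with the puller standing on its three feet on the table, and leave everything else where it is.

Things in the scene. Friction and masses are not known exactly. Their poses are not given: they have to be found in the camera images.
- control_box: grey control box, fixed, 190 x 180 x 40 mm (x, y, z), origin under its centre, turned at most 0.3 rad; its flat top is 40 mm above the table. +x points away from the robot. Display and lamps on the far side of the top are flat.
- bank (a point): point on the box's top face (z 40 mm), 20 mm nearer the robot than the box's centre: the centre of the switch bank and of the cap over it. Around it a square curb, 38 mm outside, 34 inside, 4 mm high.
- cap: orange square service cap, 60 g, origin at the centre of its underside, z up: hollow square neck (46 mm outside, 40 inside, open below) z 0 to 24 mm, then a solid head 66 x 66 mm, z 24 to 34 mm, overhanging the neck by 10 mm all round. It starts over the switches, on the box's top, square with it, held by spring clips: 7 to 14 N straight up frees it within 4 mm.
- puller: steel C-shaped puller, 160 g, blue handle, standing on three feet; origin at the level of the feet's undersides, below the handle's centre; z up, +x the way its fork opens. Feet: 6 mm round, z 0 to 10 mm, at (x, y) = (27, 30), (27, -30) (black) and (-42, 0) mm (yellow). Spine at x -48 to -40 mm, 30 mm wide, up to z 50 mm; arm from it over the slot at z 44 to 50 mm, 20 mm wide.
- fork (a point): centre of the fork's slot, 14 mm above the puller's origin, level with the top of the fork plate (plate z 10 to 14 mm in the puller). Two tines at |y| 26 to 34 mm, x -48 to 30 mm, joined by a bridge at x -48 to -28 mm: the slot is 52 mm wide and open at +x. The room above the plate, up to the arm, is 30 mm high
- handle (a point): point in the middle of the handle, 78 mm above the puller's origin. Handle: x -13 to 13, y -10 to 10, z 50 to 100 mm in the puller; grasp it here across the puller's y (20 mm wide)
- nib (a point): bottom centre of the puller's yellow rear foot, (-42, 0, 0) mm in the puller; 6 mm round and 10 mm high under the fork plate: made for pushing the switches
- mat: cork mat, fixed, 130 x 130 x 5 mm, origin under its centre; it and the puller lie on either side of the box, which one left varies
- sw_left (a joint): outer switch on the +y side; -0.005 = fully towards the robot (off), +0.005 = fully away from the robot along the box's +x (on). Slides with about 1 N and stays where it is left; may start anywhere short of on
- sw_mid (a joint): middle switch, same values; may start anywhere short of the robot's end
- sw_right (a joint): outer switch on the -y side, same values; may start anywhere
- sw_left_nub (a point): top centre of that switch's white nub. Nubs are 6 mm along the travel, 7 mm across, and rise to 13 mm above the box's top; they stand 12 mm apart in a row along the box's y (at y +12, 0, -12 mm from bank) and travel 5 mm either way of bank along the box's x
- sw_mid_nub (a point): top centre of the middle switch's nub
- sw_right_nub (a point): top centre of the right switch's nub
- spool_red: white thread spool with red thread, 36 mm across, 40 high, a bystander; origin under its centre
- spool_teal: same with green thread, a bystander
- spool_yellow: same with yellow thread, a bystander
- thimble: brass thimble, 18 mm across, 22 high, on the near left corner of the box's top, a bystander
- tape_case: red round tape-measure case, 60 mm across, 18 high, a bystander
- button_jar: amber jar with white lid, 54 mm across, 50 high, a bystander
- screwdriver: screwdriver lying on the table, 160 mm long, a bystander
Not all that is in view belongs to the job. There is more than one size of the puller; the job needs the smaller. Of the things that look like the mat, take the one that is nearest to the robot's base at the start.

How it is judged:
By the outcome, as a careful person would: the job done as asked, in the order asked, and still so for the second after the job is handed in, with the robot touching nothing.
It also fails if it takes over 69 s, if anything falls off the work surface, if the arm or the gripper's body presses on something with over 40 N, if the wrist force passes 120 N, or if a joint passes its speed limit or range.

ROBOT

A 6-joint arm with a two-finger parallel gripper is mounted at the origin on the work surface. World frame = base frame: x ahead of the robot, y to its left, z up, the work surface at z = 0. Lengths are in m, angles in rad, forces in N, time in s.
With the tool pointing down it reaches from about 0.25 to 0.85 m from the base axis. Payload 12.5 kg.
Tool frame: the origin (TCP) lies midway between the tips of the shut fingers; the grasp point (between the pads) lies 19 mm behind it (arm.tcp_to_grasp is the distance from the TCP to the grasp point, in m); z points along the fingers, y is the line along which they close (so a half turn about z gives the same grasp; the last joint's range is limited). The gripper opens to 93 mm and grips with 3 to 60 N. Pads are 15 mm wide; open, the fingers measure 128 mm over their backs; the gripper's body (75 mm by 188 mm) begins 65 mm behind the grasp point.
Start: joints at [1.132, 0.351, 1.652, -0, 1.139, -0.085], TCP at [0.191, 0.516, 0.219] pointing down, gripper open.
Joint ranges: [-2.75, 2.75], [-0.79, 2.1], [0.01, 2.65], [-1.57, 4.71], [0.07, 3.14], [-2.87, 2.87]. Speed limits (rad/s): [2.22, 2.22, 2.79, 3.14, 3.14, 3.14].

INTERFACE

Orientations are given as a rotation vector (axis times angle).
In Python, from rig import arm gives the robot as it stands.
- The arm moves only by the tool step_arm, never from a script. Its argument "motion" is a list that holds one entry, the list of rows, each a list of 7 numbers: the opening, from -1 (shut) to 1 (fully open), then the shift along the world's x, y, z in m, then the turn, a rotation vector about the world's x, y, z in degrees. In form: [[[gripper, dx, dy, dz, ax, ay, az], ...]]. A call has 1 to 20 rows; each row shifts and turns the commanded pose from where the row before left it; what a row does not reach is not made up. A row lasts 1/12 s, in which the tool goes at most 41.7 mm and 7.16 degrees, less where a joint would pass 70% of its speed; a pose out of reach is approached as far as the arm can. A call with a gripper value outside its range is refused whole. The fingers move at their own pace and stop on an object; "grip_force" is the grip in N (left out, the last holds). Time passes only in rows, so rows that do not move let the fingers close. It gives the time, the measured TCP pose, the force, the opening and the grip force at its end, in the units of the state.
- arm.read_state(): the state, without advancing time (a new reading comes with each control period).
- arm.camera(name): name is "side" or "top"; returns the picture (400x640x3 uint8, red, green, blue); there is no depth.
- arm.calibration(name): a dict with "mtx" (3x3 intrinsics, pixels), "view" (4x4, takes a point from world to camera coordinates). Camera axes: x right, y up, looking along -z (the intrinsics and any distortion apply to the point x, -y, -z); pixel columns grow to the right and rows downward; lengths in m; the calibration is good to about 2 mm. A picture is of the moment at which its call begins. calibration takes no time and is no camera call.
- arm.hand_in(): hands the job in; it is judged then, once.
The state is a dict: "time": time; "joints": joint angles; "qvel": joint speeds; "joint_efforts": joint torques, N m; "eef_pos": TCP position; "ee_rot": TCP orientation; "ft_force": force on the tool from outside, world axes, zero at the start; "torque": the same for the moment, N m; "width": finger opening in m; "gripper_force": force on a finger pad.
Only numpy, scipy, OpenCV 4.12 (cv2) and the standard library are available. Lean on these libraries where they do the work, as an engineer would, in place of code of your own. Each camera call takes 0.05 s, during which the arm holds its last target. There are 200 camera calls.

## Working session

There is one attempt and no reset: what is moved stays moved. The work goes in short steps, Python scripts to look and compute and a tool call to move; the robot and the scene stay as the last step left them, time stands still between calls to the robot, and variables do not carry over. Pictures are saved under pics/ and viewed, at most 10 in all, crops included, and the job is handed in when it is done.

Besides the shell and the picture viewer there is one more tool, called after ">>>" in YAML: its name, and indented under it one key for each argument. step_arm: Moves the arm, as the interface text tells. Its arguments: {"type":"object","properties":{"motion":{"type":"array","items":{"type":"array","items":{"type":"array","items":{"type":"number"}}}},"grip_force":{"type":"number"}},"required":["motion"]}

```bash
mkdir -p pics; ls; python3 - <<'E'
from rig import arm
import cv2,numpy as np
for n in("top","side"):
    im=arm.camera(n); cv2.imwrite(f"pics/{n}0.png",im[:,:,::-1])
    c=arm.calibration(n); print(n,np.round(c["mtx"],1).tolist(),np.round(c["view"],4).tolist(),[k for k in c])
s=arm.read_state(); print(s)
E
```

```text
pics
top [[445.8, 0.0, 321.1], [0.0, 445.8, 201.9], [0.0, 0.0, 1.0]] [[-0.0166, -0.9999, 0.0005, -0.0377], [0.9784, -0.0161, 0.2061, -0.6174], [-0.2061, 0.0039, 0.9785, -1.2268], [0.0, 0.0, 0.0, 1.0]] ['mtx', 'view']
side [[427.3, 0.0, 319.5], [0.0, 427.3, 195.2], [0.0, 0.0, 1.0]] [[-0.9953, -0.0958, -0.0166, 0.5834], [0.0405, -0.5636, 0.825, -0.1025], [-0.0884, 0.8204, 0.5649, -1.2516], [0.0, 0.0, 0.0, 1.0]] ['mtx', 'view']
{'time': 0.1, 'joints': array([ 1.13239427e+00,  3.51155663e-01,  1.65240033e+00, -1.81475440e-06,
        1.13910874e+00, -8.45722737e-02]), 'qvel': array([-0.00103836, -0.00149934, -0.00290341, -0.00016899, -0.00034519,
        0.00057835]), 'joint_efforts': array([ 1.57578383e-03, -4.98020661e+01, -2.85704952e+01,  7.00844801e-02,
        2.38944206e-02, -4.59153262e-05]), 'eef_pos': array([0.19039142, 0.51564048, 0.21815459]), 'ee_rot': array([-5.52850018e-01, -3.09228513e+00,  1.62729649e-03]), 'ft_force': array([-0.12048116,  0.52180448, -0.22933028]), 'torque': array([-0.03342073,  0.03218628,  0.02845588]), 'gripper_force': 0.0, 'width': 0.09299165297243174}
```

View pics/top0.png

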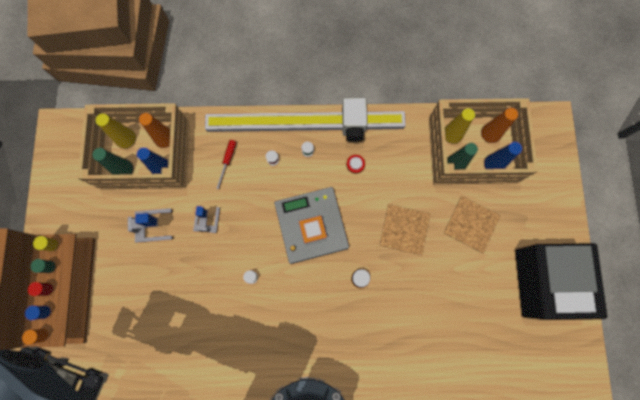

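View pics/side0.png

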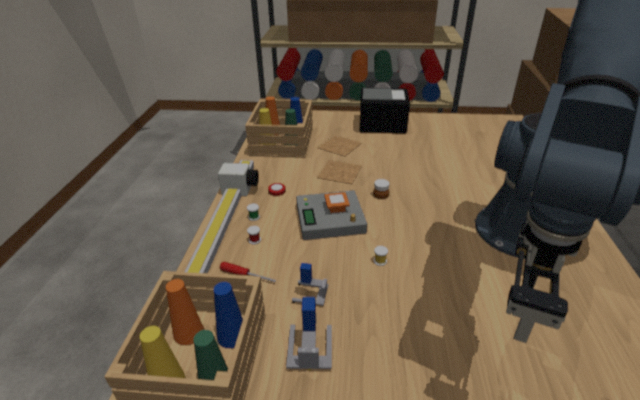

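```bash
cat > h.py <<'E'
from rig import arm
import cv2,numpy as np
C={n:arm.calibration(n) for n in("top","side")}
def proj(n,p):
    V=C[n]["view"];q=V[:3,:3]@np.asarray(p,float)+V[:3,3];q=C[n]["mtx"]@[q[0],-q[1],-q[2]];return q[:2]/q[2]
def ray(n,uv):
    V=C[n]["view"];R=V[:3,:3];d=np.linalg.inv(C[n]["mtx"])@[uv[0],uv[1],1];d=R.T@[d[0],-d[1],-d[2]];return -R.T@V[:3,3],d/np.linalg.norm(d)
def plane(n,uv,z):
    o,d=ray(n,uv);return o+d*(z-o[2])/d[2]
def two(a,b):
    o1,d1=ray("top",a);o2,d2=ray("side",b);t=np.linalg.lstsq(np.c_[d1,-d2],o2-o1,rcond=None)[0]
    p,q=o1+t[0]*d1,o2+t[1]*d2;return (p+q)/2,np.linalg.norm(p-q)
def crop(im,x,y,w,h,k): return cv2.resize(im[y:y+h,x:x+w,::-1],None,fx=k,fy=k,interpolation=cv2.INTER_CUBIC)
def snap(f,T,S=None):
    a=crop(arm.camera("top"),*T)
    if S:
        b=crop(arm.camera("side"),*S);w=max(a.shape[1],b.shape[1])
        a=np.vstack([cv2.copyMakeBorder(i,0,0,0,w-i.shape[1],0) for i in(a,b)])
    cv2.imwrite(f,a)
E
python3 - <<'E'
from h import *
for n,uv,z in [("top",(405,229),.005),("top",(471,223),.005),("top",(207,218),0),("top",(150,222),0),("top",(313,229),.074),("top",(311,225),.04),("side",(340,172),.005),("side",(340,146),.005)]: print(n,uv,np.round(plane(n,uv,z),3),np.linalg.norm(plane(n,uv,z)[:2]))
t=arm.camera("top");s=arm.camera("side")
a=crop(t,110,190,250,85,3.2);b=crop(s,275,180,120,130,2.5)
c=crop(s,275,180,250,130,2.5)
w=max(a.shape[1],c.shape[1]);o=np.vstack([cv2.copyMakeBorder(i,0,0,0,w-i.shape[1],0) for i in(a,c)]);print(o.shape)
cv2.imwrite("pics/c1.png",o)
E
```

```text
top (405, 229) [ 0.542 -0.298  0.005] 0.6183840380930513
top (471, 223) [ 0.557 -0.497  0.005] 0.7463606809939708
top (207, 218) [0.586 0.297 0.   ] 0.6572132842020524
top (150, 222) [0.577 0.469 0.   ] 0.7431486939935465
top (313, 229) [ 0.536 -0.023  0.074] 0.5368078718329088
top (311, 225) [ 0.553 -0.017  0.04 ] 0.5534827707741623
side (340, 172) [ 0.54  -0.283  0.005] 0.6093431956449418
side (340, 146) [ 0.551 -0.481  0.005] 0.7309803113413452
(597, 800, 3)
```

View pics/c1.png

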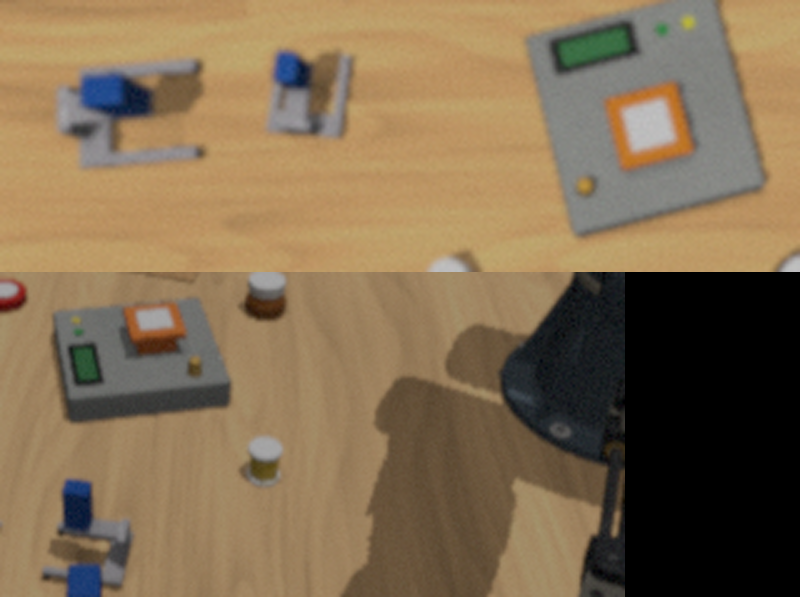

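The top view shows two pullers: the small one at (205,218) and the large one at (150,222). The job needs the smaller, so I take (205,218); its fork opens up-image, which is about +x. There are also two mats. The one at (405,229) is 0.62 m from the base and the one at (471,223) is 0.75 m, so I take the first. The box is at (311,225), yawed about +0.24, with the cap at (313,229) and the thimble at (293,248). Next I measure these properly.

```bash
python3 - <<'E'
from h import *
T=arm.camera("top");S=arm.camera("side")
def mask(im,lo,hi,roi):
    h=cv2.cvtColor(im,cv2.COLOR_RGB2HSV);m=cv2.inRange(h,lo,hi);x,y,w,k=roi;o=np.zeros_like(m);o[y:y+k,x:x+w]=m[y:y+k,x:x+w];return o
def big(m): return max(cv2.findContours(m,0,2)[0],key=cv2.contourArea)
def cen(m): M=cv2.moments(m,True);return np.array([M["m10"],M["m01"]])/M["m00"]
def rect(c,n,z):
    P=np.array([plane(n,p,z)[:2]*1000 for p in c.reshape(-1,2)],np.float32);r=cv2.minAreaRect(P);print(n,np.round(r[0],1),np.round(r[1],1),"ang",round(r[2],2),np.deg2rad(r[2]))
# cap
rect(big(mask(T,(5,150,120),(18,255,255),(290,205,50,45))),"top",.074)
# box
g=mask(T,(0,0,50),(179,70,190),(265,180,95,90));g=cv2.morphologyEx(g,cv2.MORPH_CLOSE,np.ones((25,25)))
rect(cv2.convexHull(big(g)),"top",.04)
# blue
bt=mask(T,(105,120,40),(125,255,255),(190,195,40,40));bs=mask(S,(105,120,40),(125,255,255),(295,255,30,34))
a,b=cen(bt),cen(bs);print("blue",a,b,two(a,b),cv2.boundingRect(bt),cv2.boundingRect(bs))
print("cam",ray("top",(0,0))[0],ray("side",(0,0))[0])
for x,y in[(350,55),(343,135)]: print(plane("top",(110+x/3.2,190+y/3.2),.014))
# mat
h=cv2.cvtColor(T,cv2.COLOR_RGB2HSV);print(h[229,405],h[229,375],h[262,405])
m=mask(T,(9,100,100),(14,255,255),(375,198,62,62));m=cv2.morphologyEx(m,cv2.MORPH_OPEN,np.ones((3,3)));m=cv2.morphologyEx(m,cv2.MORPH_CLOSE,np.ones((7,7)));
rect(cv2.convexHull(big(m)),"top",.005)
for n,u in[("spool_y",(250,274)),("jar",(361,275)),("thimble",(293,247))]:print(n,plane("top",u,.045))
E
```

```text
top [536.9 -22.2] [62.6 64. ] ang 13.3 0.2320792091136513
top [550.4 -18.3] [200.5 179.3] ang 13.68 0.23879167335168236
blue [200.67605634 211.77464789] [305.61581921 272.80225989] (array([0.59037486, 0.29704439, 0.0743981 ]), np.float64(0.0017038511254352734)) (197, 207, 9, 10) (301, 264, 10, 19)
cam [ 0.35054488 -0.04286935  1.32772544] [0.47422161 1.02495517 0.80125066]
[0.61594025 0.25784142 0.014     ]
[0.54034124 0.26203059 0.014     ]
[ 16 132 185] [ 17 125 182] [ 17 115 190]Traceback (most recent call last):
  File "<stdin>", line 22, in <module>
  File "<stdin>", line 5, in big
ValueError: max() iterable argument is empty
```

>>> step_arm:
  motion:
    - [[1,0.025,-0.0138,0,0,0,1.075],[1,0.025,-0.0138,0,0,0,1.075],[1,0.025,-0.0138,0,0,0,1.075],[1,0.025,-0.0138,0,0,0,1.075],[1,0.025,-0.0138,0,0,0,1.075],[1,0.025,-0.0138,0,0,0,1.075],[1,0.025,-0.0138,0,0,0,1.075],[1,0.025,-0.0138,0,0,0,1.075],[1,0.025,-0.0138,0,0,0,1.075],[1,0.025,-0.0138,0,0,0,1.075],[1,0.025,-0.0138,0,0,0,1.075],[1,0.025,-0.0138,0,0,0,1.075],[1,0.025,-0.0138,0,0,0,1.075],[1,0.025,-0.0138,0,0,0,1.075],[1,0.025,-0.0138,0,0,0,1.075],[1,0.025,-0.0138,0,0,0,1.075],[1,0,0,-0.025,0,0,0],[1,0,0,-0.025,0,0,0],[1,0,0,-0.02,0,0,0],[1,0,0,0,0,0,0]]
  grip_force: 50

```text
time: 1.97
eef_pos: [0.5887, 0.2941, 0.1442]
ee_rot: [-0.085, -3.134, 0.004]
ft_force: [-0.4, -0.1, -0.5]
width: 0.0929
gripper_force: 0.0
```

>>> step_arm:
  motion:
    - [[1,0,0,-0.02,0,0,0],[1,0.001,0.0005,-0.025,0,0,0],[1,0,0,-0.025,0,0,0],[1,0,0,-0.0145,0,0,0],[1,0,0,0,0,0,0],[0,0,0,0,0,0,0],[0,0,0,0,0,0,0],[-0.7,0,0,0,0,0,0],[-0.8,0,0,0,0,0,0],[-0.9,0,0,0,0,0,0],[-1,0,0,0,0,0,0],[-1,0,0,0,0,0,0],[-1,0,0,0,0,0,0],[-1,0,0,0,0,0,0]]
  grip_force: 50

```text
time: 3.13
eef_pos: [0.5915, 0.2956, 0.0641]
ee_rot: [-0.084, -3.14, 0.0]
ft_force: [0.2, -0.4, 0.2]
width: 0.0376
gripper_force: 0.0
```

```bash
python3 - <<'E'
from h import *
snap("pics/g1.png",(170,180,80,65,5),(270,230,90,90,3))
E
```

```text
(no output)
```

View pics/g1.png

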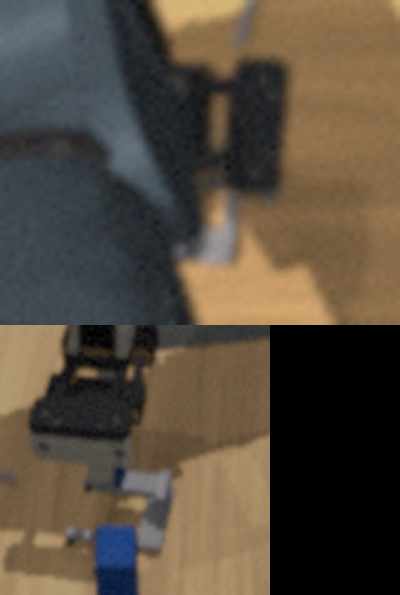

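The pads straddle the handle, with the blue handle between the fingers at crop (120,475), and the fingers are still closing.

>>> step_arm:
  motion:
    - [[-0.2,0,0,-0.004,0,0,0],[-1,0,0,0,0,0,0],[-1,0,0,0,0,0,0],[-1,0,0,0,0,0,0],[-1,0,0,0,0,0,0],[-1,0,0,0,0,0,0],[-1,0,0,0,0,0,0],[-1,0,0,0,0,0,0]]
  grip_force: 50

```text
time: 3.9
eef_pos: [0.5915, 0.2956, 0.0601]
ee_rot: [-0.084, -3.14, 0.0]
ft_force: [0.4, 0.2, -1.1]
width: 0.0196
gripper_force: 49.7
```

>>> step_arm:
  motion:
    - [[-1,0,0,0.01,0,0,0],[-1,0,0,0.03,0,0,0],[-1,0,0,0.03,0,0,0],[-1,0,0,0.03,0,0,0],[-1,-0.0115,-0.0281,0,0,0,1.375],[-1,-0.0115,-0.0281,0,0,0,1.375],[-1,-0.0115,-0.0281,0,0,0,1.375],[-1,-0.0115,-0.0281,0,0,0,1.375],[-1,-0.0115,-0.0281,0,0,0,1.375],[-1,-0.0115,-0.0281,0,0,0,1.375],[-1,-0.0115,-0.0281,0,0,0,1.375],[-1,-0.0115,-0.0281,0,0,0,1.375],[-1,-0.0115,-0.0281,0,0,0,1.375],[-1,-0.0115,-0.0281,0,0,0,1.375],[-1,-0.0115,-0.0281,0,0,0,1.375],[-1,-0.0115,-0.0281,0,0,0,1.375],[-1,0,0,0,0,0,0],[-1,0,0,0,0,0,0]]

```text
time: 5.4
eef_pos: [0.4534, -0.0426, 0.1609]
ee_rot: [-0.363, 3.12, -0.0]
ft_force: [0.4, -0.3, -1.5]
width: 0.0198
gripper_force: 49.7
```

```bash
python3 - <<'E'
from h import *
from scipy.spatial.transform import Rotation as R
snap("pics/g2.png",(270,180,110,90,4),(290,150,130,90,3))
s=arm.read_state();M=R.from_rotvec(s["ee_rot"]).as_matrix();p=s["eef_pos"];y=M[:,1];xp=np.array([y[1],-y[0],0]);yp=y
print(p,np.degrees(np.arctan2(y[1],y[0])),M[2])
for q in[(27,30,0),(27,-30,0),(-42,0,0),(30,34,14),(30,-34,14),(-48,0,50),(-48,34,14),(-48,-34,14)]:
    w=p+(xp*q[0]+yp*q[1])/1000+[0,0,q[2]/1000-.0601];print(q,np.round(proj("top",w),1),np.round(proj("side",w),1))
E
```

```text
[ 0.45392123 -0.04125992  0.16066885] 103.40312214069401 [-9.06823392e-04 -2.49225748e-04 -9.99999558e-01]
(27, 30, 0) [306.7 250.4] [357.8 194.2]
(27, -30, 0) [327.8 245. ] [353.6 183.2]
(-42, 0, 0) [323.5 272.3] [378.4 186.5]
(30, 34, 14) [304.9 249.2] [357.2 191.1]
(30, -34, 14) [329.1 243. ] [352.5 178.6]
(-48, 0, 50) [324.2 273.5] [381.4 172. ]
(-48, 34, 14) [311.9 277.3] [383.6 188.6]
(-48, -34, 14) [336.3 271. ] [377.8 176.4]
```

View pics/g2.png

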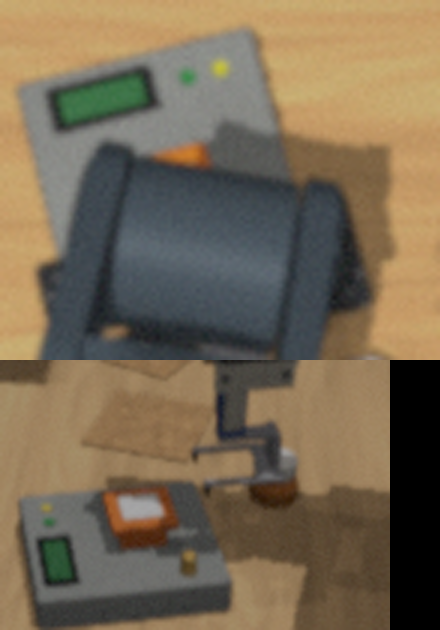

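```bash
python3 - <<'E'
from h import *
im=np.mean([arm.camera("side").astype(float) for _ in range(4)],0)
old=cv2.imread("pics/side0.png")[:,:,::-1].astype(float)
d=np.abs(im-old).sum(2)
cv2.imwrite("pics/now.png",im[:,:,::-1].astype(np.uint8))
print("cols 350-368");
for r in range(174,200): print(r,d[r,346:392].astype(int)//10)
h=cv2.cvtColor(im.astype(np.uint8),cv2.COLOR_RGB2HSV);m=cv2.inRange(h,(4,150,100),(18,255,255));o=np.zeros_like(m);o[185:215,310:360]=m[185:215,310:360]
c=max(cv2.findContours(o,0,2)[0],key=cv2.contourArea)[:,0];print("cap ext",c.min(0),c.max(0),c[c[:,0].argmin()],c[c[:,0].argmax()],c[c[:,1].argmin()],c[c[:,1].argmax()])
a=.2345;X=np.array([np.cos(a),np.sin(a),0]);Y=np.array([-X[1],X[0],0])
for z in(.064,.074):
  for sx,sy in((1,1),(1,-1),(-1,1),(-1,-1)): print(z,sx,sy,np.round(proj("side",np.array([.537,-.022,z])+.033*(sx*X+sy*Y)),1))
for sx in(1,-1): print("neck",np.round(proj("side",np.array([.537,-.022,.04])+.023*(sx*X+Y)),1))
E
```

```text
cols 350-368
174 [ 0  0  0  0  0  0  0  0  0  0  0  0  0  0  1  8 18 26 25 26 25 24 24 24
 24 23 18 17 18 19 18 18 19 18 19 18 14  7  1  1  0  0  0  0  0  0]
175 [ 0  0  1  0  0  0  0  0  0  0  0  0  0  0  0  6 15 23 25 25 25 24 23 22
 23 20 19 18 19 19 19 20 20 20 21 20 17 10  2  0  0  0  0  0  0  0]
176 [ 0  1  0  0  0  0  0  0  0  0  0  0  0  0  0  3 11 19 21 21 21 20 18 18
 19 19 17 16 16 17 17 17 19 22 21 22 20 12  2  0  0  0  0  0  0  0]
177 [ 0  0  0  0  0  0  0  0  0  0  0  1  0  0  0  1  7 14 13 15 14 14 15 15
 15 15 15 15 13 14 14 15 19 23 25 23 20 12  2  0  0  0  0  1  0  0]
178 [ 0  0  1  0  0  0  0  1  3  2  2  2  3  3  3  5  8 10 12 13 13 12 13 13
 14 15 15 16 16 17 18 18 23 27 26 26 23 12  3  0  0  0  0  0  0  0]
179 [ 0  0  0  0  0  0  0  2  5  8  8  9  9 10  9 10 11 14 14 15 15 15 15 15
 15 15 16 19 17 19 22 23 29 31 32 30 26 15  2  0  0  0  0  0  0  0]
180 [ 0  0  0  0  0  0  1  3  9 12 13 13 12 12 11 12 11 12 13 13 10  9 10  9
  9  9 10 14 18 22 25 27 32 34 35 32 28 16  4  0  1  0  0  0  0  0]
181 [ 0  0  0  0  0  0  1  5 15 18 11  9  7  6  7  6  6  5  4  3  3  3  
[... 2242 characters left out ...]
 13 14 13 14 15 15 15 16 16 16 16 17
 16 17 14 11  5  5  3  1  1  1  1  0  0  0  0  2  3  7 12 14 13 13]
198 [11 10 12 12 12 13 12 13 13 12 12 13 13 13 13 14 15 15 16 16 16 17 17 17
 17 17 16 14 12 10 10  7  3  4  4  3  4  3  3  7 11 12 14 14 14 15]
199 [10 11 11 12 11 12 11 13 13 12 13 14 13 13 14 14 16 16 16 16 17 17 18 18
 17 18 17 17 16 16 15 12 12 10 10 11 11 10 12 12 14 15 16 15 15 14]
cap ext [325 193] [348 207] [325 194] [348 203] [342 193] [328 207]
0.064 1 1 [326.9 207.9]
0.064 1 -1 [323.7 195.3]
0.064 -1 1 [349.1 205.7]
0.064 -1 -1 [344.9 193.3]
0.074 1 1 [326.9 205.1]
0.074 1 -1 [323.6 192.6]
0.074 -1 1 [349.2 203. ]
0.074 -1 -1 [345.  190.6]
neck [329.8 212.1]
neck [345.  210.6]
```

>>> step_arm:
  motion:
    - [[-1,0,0,-0.02,0,0,0],[-1,0,0,-0.02,0,0,0],[-1,0,0,-0.015,0,0,0],[-1,0,0,0,0,0,0],[-1,0.0061,0.00143,0,0,0,0],[-1,0.0061,0.00143,0,0,0,0],[-1,0.0061,0.00143,0,0,0,0],[-1,0.0061,0.00143,0,0,0,0],[-1,0.0061,0.00143,0,0,0,0],[-1,0.0061,0.00143,0,0,0,0],[-1,0.0061,0.00143,0,0,0,0],[-1,0,0,0,0,0,0],[-1,0,0,0,0,0,0]]

```text
time: 6.78
eef_pos: [0.4963, -0.0315, 0.105]
ee_rot: [0.368, -3.12, -0.0]
ft_force: [-0.7, 0.5, -1.5]
width: 0.02
gripper_force: 49.7
```

```bash
python3 - <<'E'
from h import *
im=crop(arm.camera("side"),300,165,110,70,7);cv2.imwrite("pics/g3.png",im);s=arm.read_state();print(s["eef_pos"],s["ft_force"])
E
```

```text
[ 0.49603945 -0.03151908  0.10500507] [-0.5018604  -0.67553749 -1.47290855]
```

View pics/g3.png

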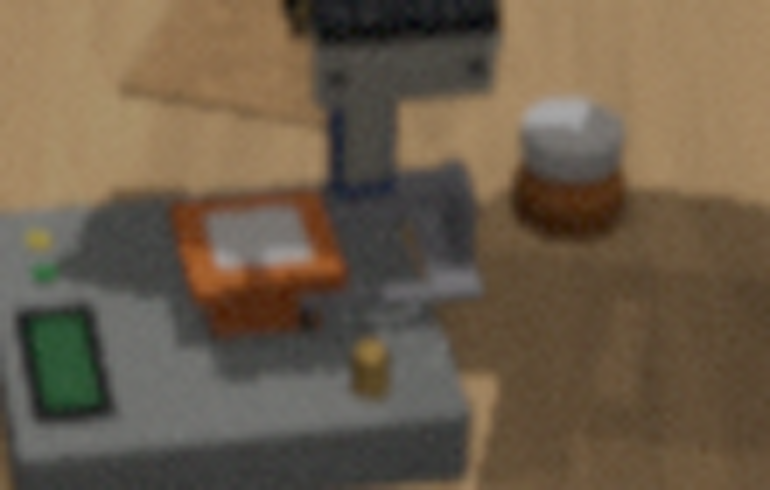

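The near tine's tip is at crop (310,315), in front of the neck and under the head. There is no contact force, so I keep inserting.

>>> step_arm:
  motion:
    - [[-1,0.0061,0.00143,0,0,0,0],[-1,0.0061,0.00143,0,0,0,0],[-1,0.0061,0.00143,0,0,0,0],[-1,0.0061,0.00143,0,0,0,0],[-1,0.0061,0.00143,0,0,0,0],[-1,0.0061,0.00143,0,0,0,0],[-1,0.0061,0.00143,0,0,0,0],[-1,0,0,0,0,0,0],[-1,0,0,0,0,0,0]]

```text
time: 7.58
eef_pos: [0.539, -0.0215, 0.105]
ee_rot: [0.368, -3.12, -0.0]
ft_force: [-0.2, -0.8, -1.5]
width: 0.0199
gripper_force: 49.7
```

>>> step_arm:
  motion:
    - [[-1,0,0,0.002,0,0,0],[-1,0,0,0.0015,0,0,0],[-1,0,0,0.001,0,0,0],[-1,0,0,0.001,0,0,0],[-1,0,0,0.001,0,0,0],[-1,0,0,0.001,0,0,0],[-1,0,0,0.001,0,0,0],[-1,0,0,0.001,0,0,0],[-1,0,0,0.001,0,0,0],[-1,0,0,0.001,0,0,0],[-1,0,0,0.001,0,0,0],[-1,0,0,0.001,0,0,0],[-1,0,0,0.001,0,0,0],[-1,0,0,0,0,0,0]]

```text
time: 8.75
eef_pos: [0.5391, -0.0215, 0.12]
ee_rot: [-0.367, 3.12, -0.0]
ft_force: [0.8, -1.3, -2.0]
width: 0.0197
gripper_force: 49.7
```

```bash
python3 - <<'E'
from h import *
im=crop(arm.camera("side"),300,165,110,70,7);cv2.imwrite("pics/g4.png",im);s=arm.read_state();print(s["eef_pos"],s["ft_force"])
E
```

```text
[ 0.53902464 -0.02158128  0.11982657] [-1.02006634  0.26885233 -1.67289925]
```

View pics/g4.png

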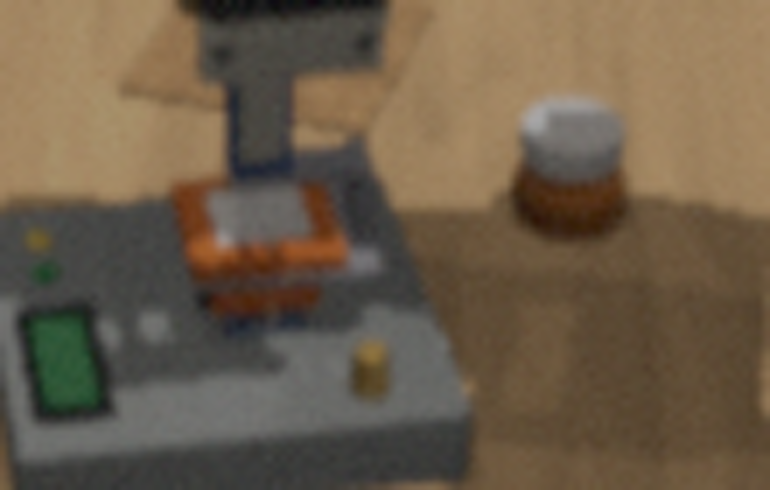

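The head's rim has moved up about 20 crop px (about 9 mm) and the cap rests on the tines, clear of the box. I carry it to the mat.

>>> step_arm:
  motion:
    - [[-1,0,0,0.005,0,0,0],[-1,0,0,0.01,0,0,0],[-1,0,0,0.014,0,0,0],[-1,0,0,0.008,0,0,0],[-1,0,-0.006,0.003,0,0,0],[-1,0,-0.012,0,0,0,0],[-1,0,-0.018,0,0,0,0],[-1,0.0005,-0.02,0,0,0,0],[-1,0.0005,-0.02,0,0,0,0],[-1,0.0005,-0.02,0,0,0,0],[-1,0.0005,-0.02,0,0,0,0],[-1,0.0005,-0.02,0,0,0,0],[-1,0.0005,-0.02,0,0,0,0],[-1,0.0005,-0.02,0,0,0,0],[-1,0.0005,-0.02,0,0,0,0],[-1,0.0005,-0.02,0,0,0,0],[-1,0.0005,-0.02,0,0,0,0],[-1,0,-0.018,0,0,0,0],[-1,0,-0.012,0,0,0,0],[-1,0,-0.008,0,0,0,0]]

```text
time: 10.47
eef_pos: [0.5432, -0.2973, 0.159]
ee_rot: [0.365, -3.12, -0.001]
ft_force: [-0.4, 0.3, -2.0]
width: 0.0197
gripper_force: 49.7
```

>>> step_arm:
  motion:
    - [[-1,0,0,0,0,0,0],[-1,0,0,-0.01,0,0,0],[-1,0,0,-0.016,0,0,0],[-1,0,0,-0.018,0,0,0],[-1,0,0,-0.016,0,0,0],[-1,0,0,-0.01,0,0,0],[-1,0,0,-0.005,0,0,0],[-1,0,0,-0.003,0,0,0],[-1,0,0,-0.002,0,0,0],[-1,0,0,-0.002,0,0,0],[-1,0,0,-0.002,0,0,0],[-1,0,0,-0.002,0,0,0],[-1,0,0,-0.002,0,0,0],[-1,0,0,-0.001,0,0,0],[-1,0,0,0,0,0,0]]

```text
time: 11.72
eef_pos: [0.5439, -0.2956, 0.0705]
ee_rot: [0.367, -3.12, -0.0]
ft_force: [-0.7, 1.0, -1.3]
width: 0.0196
gripper_force: 49.7
```

```bash
python3 - <<'E'
from h import *
im=np.hstack([crop(arm.camera("side"),295,130,70,70,5.6),crop(arm.camera("top"),288,205,50,50,7.84)]);cv2.imwrite("pics/g5.png",im);s=arm.read_state();print(s["eef_pos"],s["ft_force"],im.shape)
E
```

```text
[ 0.54396956 -0.29560754  0.0707177 ] [-0.56754879 -0.16239692 -1.63151004] (392, 784, 3)
```

View pics/g5.png

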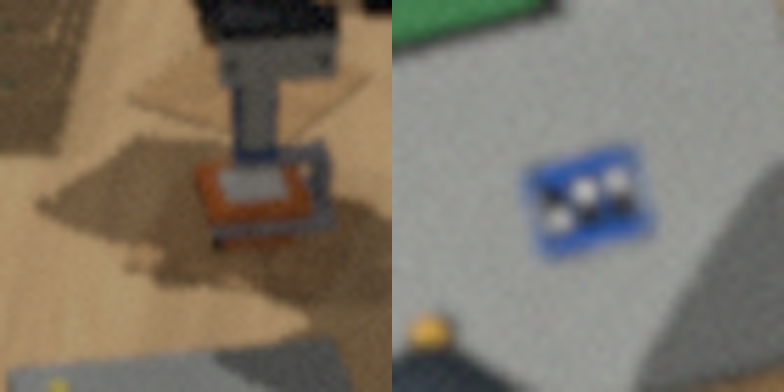

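The cap is on the mat and the tines sit below the head rim. In the top view, full-image pixels, the nubs are: left (309,233) near the robot, mid (313,229) far, right (317,229) far. I withdraw along the puller's −x.

>>> step_arm:
  motion:
    - [[-1,-0.0039,-0.0009,0,0,0,0],[-1,-0.0039,-0.0009,0,0,0,0],[-1,-0.0078,-0.0018,0,0,0,0],[-1,-0.0097,-0.0023,0,0,0,0],[-1,-0.0097,-0.0023,0,0,0,0],[-1,-0.0097,-0.0023,0,0,0,0],[-1,-0.0097,-0.0023,0,0,0,0],[-1,-0.0097,-0.0023,0,0,0,0],[-1,-0.0097,-0.0023,0,0,0,0],[-1,-0.0097,-0.0023,0,0,0,0],[-1,-0.0039,-0.0009,0,0,0,0],[-1,0,0,0.02,0,0,0],[-1,0,0,0.03,0,0,0],[-1,0,0,0.035,0,0,0],[-1,0,0,0.015,0,0,0],[-1,0,0,0,0,0,0]]

```text
time: 13.15
eef_pos: [0.4578, -0.3173, 0.1743]
ee_rot: [-0.367, 3.116, -0.007]
ft_force: [0.5, -0.2, -2.1]
width: 0.0198
gripper_force: 49.7
```

```bash
python3 - <<'E'
from h import *
T=np.mean([arm.camera("top").astype(float) for _ in range(4)],0).astype(np.uint8);S=np.mean([arm.camera("side").astype(float) for _ in range(4)],0).astype(np.uint8)
def om(im,roi):
    h=cv2.cvtColor(im,cv2.COLOR_RGB2HSV);m=cv2.inRange(h,(4,150,100),(18,255,255));x,y,w,k=roi;o=np.zeros_like(m);o[y:y+k,x:x+w]=m[y:y+k,x:x+w];return max(cv2.findContours(o,0,2)[0],key=cv2.contourArea)[:,0]
c=om(T,(385,205,45,50));r=cv2.minAreaRect(np.array([plane("top",p,.039)[:2]*1000 for p in c],np.float32));print("cap",r)
b=cv2.cvtColor(T,cv2.COLOR_RGB2HSV);m=cv2.inRange(b,(105,120,60),(125,255,255));o=np.zeros_like(m);o[218:244,298:326]=m[218:244,298:326]
c=cv2.convexHull(np.argwhere(o)[:,::-1].astype(np.int32))[:,0];r=cv2.minAreaRect(np.array([plane("top",p,.042)[:2]*1000 for p in c],np.float32));print("curb",r)
g=T[222:240,303:323].min(2);print(g)
X=np.array([.972,.234,0]);Y=np.array([-.234,.972,0])
for y in(12,0,-12): print(y,[np.round(proj("top",np.array([.537,-.022,.053])+Y*y/1000+X*q),1).tolist() for q in(-.005,.005)])
cv2.imwrite("pics/g6.png",np.hstack([crop(S,285,130,110,90,4),crop(T,370,190,45,45,8)]))
E
```

```text
cap ((541.6768188476562, -296.3344421386719), (70.11283111572266, 71.13233184814453), 13.16254711151123)
curb ((537.7353515625, -22.16797637939453), (30.23207664489746, 30.290843963623047), 15.10474681854248)
[[141 144 140 140 143 140 143 143 144 141 138 139 136 134 131 135 139 140
  141 139]
 [143 141 142 141 140 141 141 144 141 136 128 121 115 111 111 116 127 137
  138 139]
 [141 138 139 139 139 140 135 133 123 112  99  89  85  83  86  96 115 136
  138 139]
 [141 138 133 123 120 113 108 101  89  76  67  62  66  75  82  89 112 134
  139 138]
 [140 130 112  97  90  79  75  65  62  57  53  66  93 113 110 101 113 131
  140 139]
 [138 121  94  75  60  50  47  59  82  94  89  90 126 150 137 116 120 131
  139 142]
 [139 118  88  70  52  44  46  77 122 145 133 109 129 153 139 117 123 129
  139 140]
 [138 120  95  79  61  43  48  85 135 163 150 108 103 116 110 105 117 127
  140 143]
 [140 128 110  95  72  59  61  77 112 135 126  88  68  74  73  85 103 122
  136 141]
 [142 132 120 106  92  98 106  96  83  86  81  58  44  46  52  69  89 107
  128 140]
 [143 137 125 114 112 133 144 127  83  54  49  43  38  39  43  56  78  93
  116 136]
 [142 140 131 118 120 136 146 128  83  46  42  41  43  42  46  57  72  89
  112 136]
 [144 142 131 112 106 112 112  97  67  46  44  50  53  58  63  72  87 100
  119 137]
 [142 143 129 108  89  82  73  63  53  58  66  77  89  94  97 103 111 121
  132 142]
 [143 142 137 115  91  77  68  66  72  83 100 111 120 125 127 130 132 136
  141 142]
 [142 143 141 127 106  97  94 100 102 112 124 130 137 140 141 141 140 141
  142 143]
 [143 143 143 139 127 122 123 129 130 132 136 139 138 141 141 143 141 142
  142 141]
 [144 143 142 143 141 139 137 137 140 140 143 142 140 142 142 142 143 142
  143 141]]
12 [[309.0, 232.5], [308.2, 229.2]]
0 [[313.1, 231.5], [312.2, 228.2]]
-12 [[317.1, 230.5], [316.2, 227.1]]
```

View pics/g6.png

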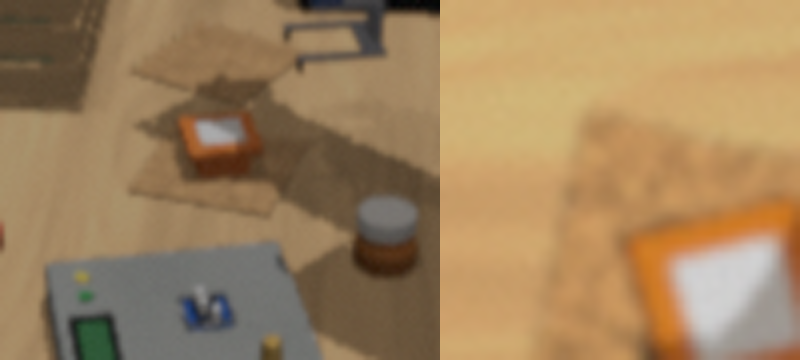

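The cap stands upright at the centre of the near mat, measured at (0.542,-0.296) with the top square. The nubs read left −5, mid about +4 and right about +4 mm. Now I bring the nib behind the left switch.

>>> step_arm:
  motion:
    - [[-1,0.0075,0.02395,0,0,0,0],[-1,0.0075,0.02395,0,0,0,0],[-1,0.0075,0.02395,0,0,0,0],[-1,0.0075,0.02395,0,0,0,0],[-1,0.0075,0.02395,0,0,0,0],[-1,0.0075,0.02395,0,0,0,0],[-1,0.0075,0.02395,0,0,0,0],[-1,0.0075,0.02395,0,0,0,0],[-1,0.0075,0.02395,0,0,0,0],[-1,0.0075,0.02395,0,0,0,0],[-1,0.0075,0.02395,0,0,0,0],[-1,0.0075,0.02395,0,0,0,0],[-1,0.0075,0.02395,0,0,0,0],[-1,0,0,-0.01,0,0,0],[-1,0,0,-0.02,0,0,0],[-1,0,0,-0.018,0,0,0],[-1,0,0,0,0,0,0]]
  grip_force: 60

```text
time: 14.97
eef_pos: [0.5519, -0.0049, 0.1189]
ee_rot: [0.367, -3.114, -0.002]
ft_force: [-0.4, -0.2, -2.0]
width: 0.0197
gripper_force: 59.7
```

```bash
cat > st.py <<'E'
from h import *
from scipy.spatial.transform import Rotation as R
F=[];P=[];Q=[]
for _ in range(4):
    arm.camera("side");s=arm.read_state();F.append(s["ft_force"]);P.append(s["eef_pos"]);Q.append(s["torque"])
p=np.mean(P,0);X=np.array([.972,.234,0]);Y=np.array([-.234,.972,0]);d=p-[.537,-.022,0];y=R.from_rotvec(s["ee_rot"]).as_matrix()[:,1]
print("t",s["time"],"tcp",np.round(p,4),"nib bx,by,z mm",np.round([d@X*1000-44,d@Y*1000,(p[2]-.0601)*1000],1),"Fx,Fy box",np.round([np.mean(F,0)@X,np.mean(F,0)@Y,np.mean(F,0)[2]],2),"yaw",np.degrees(np.arctan2(y[1],y[0]))-90,"Tq",np.mean(Q,0)@X,np.mean(Q,0)@Y)
E
python3 st.py
```

```text
t 15.1667 tcp [ 0.5538 -0.0051  0.1224] nib bx,by,z mm [-23.7  12.5  62.3] Fx,Fy box [ 0.13  0.1  -1.49] yaw 13.411784106604841 Tq 0.03935358191921768 -0.01597798244097485
```

>>> step_arm:
  motion:
    - [[-1,0,0,-0.006,0,0,0],[-1,0,0,-0.006,0,0,0],[-1,0,0,-0.0038,0,0,0],[-1,0,0,0,0,0,0],[-1,0,0,0,0,0,0]]

```text
time: 15.58
eef_pos: [0.5539, -0.0048, 0.1066]
ee_rot: [0.367, -3.12, -0.0]
ft_force: [0.7, 0.2, -1.7]
width: 0.0196
gripper_force: 59.7
```

```bash
python3 st.py; python3 - <<'E'
from h import *
im=arm.camera("side");cv2.imwrite("pics/g7.png",crop(im,300,170,100,70,8))
E
```

```text
t 15.7833 tcp [ 0.5541 -0.0048  0.107 ] nib bx,by,z mm [-23.3  12.7  46.9] Fx,Fy box [-0.12 -0.25 -1.48] yaw 13.430759917152372 Tq 0.05712544744966673 -0.050354772334303986
```

View pics/g7.png

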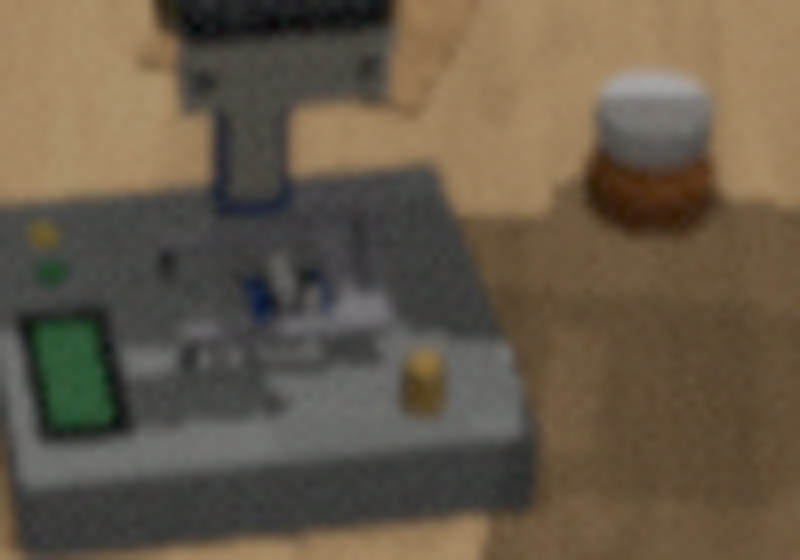

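The fork is over the switch bank. The black feet hover over the top at crop (190,350) and (165,262), and the spine is behind the bank. The height looks right, so I push +x.

>>> step_arm:
  motion:
    - [[-1,0.002,0.0004,0,0,0,0],[-1,0.002,0.0004,0,0,0,0],[-1,0.002,0.0004,0,0,0,0],[-1,0.002,0.0004,0,0,0,0],[-1,0.002,0.0004,0,0,0,0],[-1,0.002,0.0004,0,0,0,0],[-1,0.002,0.0004,0,0,0,0],[-1,0.002,0.0004,0,0,0,0],[-1,0.002,0.0004,0,0,0,0],[-1,0.002,0.0004,0,0,0,0],[-1,0,0,0,0,0,0]]

```text
time: 16.75
eef_pos: [0.5744, -0.0007, 0.1068]
ee_rot: [-0.367, 3.12, -0.0]
ft_force: [-0.4, 0.7, -1.7]
width: 0.0196
gripper_force: 59.7
```

```bash
python3 st.py
```

```text
t 16.95 tcp [ 0.5742 -0.0008  0.1069] nib bx,by,z mm [-2.9 11.9 46.8] Fx,Fy box [-0.24 -0.25 -1.66] yaw 13.42914443709023 Tq 0.029044780893374728 -0.039907521567134584
```

>>> step_arm:
  motion:
    - [[-1,0.001,0.0002,0,0,0,0],[-1,0.001,0.0002,0,0,0,0],[-1,0,0,0,0,0,0]]

```text
time: 17.2
eef_pos: [0.5761, -0.0004, 0.1068]
ee_rot: [0.367, -3.12, -0.0]
ft_force: [-0.4, -0.1, -1.8]
width: 0.0196
gripper_force: 59.7
```

```bash
python3 st.py
```

```text
t 17.4 tcp [ 5.761e-01 -4.000e-04  1.068e-01] nib bx,by,z mm [-1.  11.9 46.7] Fx,Fy box [-0.44 -0.24 -1.46] yaw 13.431242175299118 Tq 0.0742892028478464 0.047293524512878576
```

>>> step_arm:
  motion:
    - [[-1,0.001,0.0002,0,0,0,0],[-1,0.0005,0.0001,0,0,0,0],[-1,0,0,0,0,0,0]]

```text
time: 17.65
eef_pos: [0.5768, -0.0002, 0.1066]
ee_rot: [0.367, -3.118, -0.0]
ft_force: [-4.9, -0.4, 0.6]
width: 0.0195
gripper_force: 59.7
```

```bash
python3 st.py
```

```text
t 17.85 tcp [ 5.768e-01 -2.000e-04  1.066e-01] nib bx,by,z mm [-0.2 11.9 46.5] Fx,Fy box [-5.4  -0.08 -0.62] yaw 13.4333792397085 Tq 0.027884581446150983 1.289896549586903
```

The left switch is at its stop: −5.4 N at nib bx −0.2, where about −1 was expected. Next is the right switch.

>>> step_arm:
  motion:
    - [[-1,-0.0051,-0.0012,0,0,0,0],[-1,-0.0051,-0.0012,0,0,0,0],[-1,-0.0051,-0.0012,0,0,0,0],[-1,-0.0051,-0.0012,0,0,0,0],[-1,0.0019,-0.0078,0,0,0,0],[-1,0.0019,-0.0078,0,0,0,0],[-1,0.0019,-0.0078,0,0,0,0],[-1,0.004,0.00095,0,0,0,0],[-1,0.004,0.00095,0,0,0,0],[-1,0.003,0.0007,0,0,0,0],[-1,0.002,0.0005,0,0,0,0],[-1,0.002,0.0005,0,0,0,0],[-1,0.002,0.0005,0,0,0,0],[-1,0.0015,0.0003,0,0,0,0],[-1,0,0,0,0,0,0]]

```text
time: 19.1
eef_pos: [0.5814, -0.0237, 0.1067]
ee_rot: [0.368, -3.12, -0.0]
ft_force: [-0.8, -0.1, -1.9]
width: 0.0197
gripper_force: 59.7
```

```bash
python3 st.py
```

```text
t 19.3 tcp [ 0.5813 -0.0238  0.1068] nib bx,by,z mm [ -1.3 -12.2  46.7] Fx,Fy box [ 0.13 -0.05 -1.9 ] yaw 13.426439464752818 Tq 0.04511582525973417 -0.020638080199658057
```

>>> step_arm:
  motion:
    - [[-1,0.001,0.0002,0,0,0,0],[-1,0,0,0,0,0,0]]

```text
time: 19.47
eef_pos: [0.5821, -0.0237, 0.1067]
ee_rot: [0.367, -3.119, -0.0]
ft_force: [-2.2, -0.5, -1.6]
width: 0.0195
gripper_force: 59.7
```

```bash
python3 st.py
```

```text
t 19.6667 tcp [ 0.5821 -0.0237  0.1068] nib bx,by,z mm [ -0.6 -12.2  46.7] Fx,Fy box [-1.37  0.01 -1.12] yaw 13.428289895004582 Tq 0.0712574703406249 0.373927839691827
```

>>> step_arm:
  motion:
    - [[-1,0.0008,0.0002,0,0,0,0],[-1,0,0,0,0,0,0]]

```text
time: 19.83
eef_pos: [0.5825, -0.0236, 0.1066]
ee_rot: [0.367, -3.118, -0.0]
ft_force: [-4.3, -1.4, 0.6]
width: 0.0201
gripper_force: 59.7
```

```bash
python3 st.py
```

```text
t 20.0333 tcp [ 0.5825 -0.0236  0.1066] nib bx,by,z mm [ -0.1 -12.2  46.5] Fx,Fy box [-5.08 -0.32 -0.28] yaw 13.434455128913982 Tq -0.0030900897946615435 1.2729913109483266
```

>>> step_arm:
  motion:
    - [[-1,-0.003,-0.0007,0,0,0,0],[-1,0,0,0.008,0,0,0],[-1,0,0,0.012,0,0,0],[-1,0.0072,0.0058,0,0,0,0],[-1,0.0072,0.0058,0,0,0,0],[-1,0.0072,0.0058,0,0,0,0],[-1,0,0,0,0,0,0],[-1,0,0,-0.012,0,0,0],[-1,0,0,-0.008,0,0,0],[-1,0,0,0,0,0,0],[-1,0,0,0,0,0,0]]

```text
time: 20.95
eef_pos: [0.601, -0.0069, 0.1057]
ee_rot: [0.367, -3.118, -0.001]
ft_force: [0.1, -0.6, -1.6]
width: 0.0196
gripper_force: 59.7
```

```bash
python3 st.py
```

```text
t 21.15 tcp [ 0.6016 -0.007   0.1067] nib bx,by,z mm [22.3 -0.5 46.6] Fx,Fy box [-0.21 -0.44 -1.46] yaw 13.416107726315701 Tq 0.01766979152166374 -0.03968728752907195
```

>>> step_arm:
  motion:
    - [[-1,-0.003,-0.0007,0,0,0,0],[-1,-0.003,-0.0007,0,0,0,0],[-1,-0.002,-0.0005,0,0,0,0],[-1,-0.002,-0.0005,0,0,0,0],[-1,-0.002,-0.0005,0,0,0,0],[-1,-0.002,-0.0005,0,0,0,0],[-1,-0.002,-0.0005,0,0,0,0],[-1,-0.002,-0.0005,0,0,0,0],[-1,-0.0015,-0.0003,0,0,0,0],[-1,0,0,0,0,0,0]]

```text
time: 21.98
eef_pos: [0.582, -0.0116, 0.1069]
ee_rot: [0.367, -3.12, 0.0]
ft_force: [-0.5, 0.3, -2.5]
width: 0.0197
gripper_force: 59.7
```

```bash
python3 st.py
```

```text
t 22.1833 tcp [ 0.5821 -0.0115  0.1068] nib bx,by,z mm [ 2.3 -0.4 46.7] Fx,Fy box [-0.28  0.32 -1.87] yaw 13.432343964835596 Tq 0.03911012754527677 -0.0489436315526068
```

>>> step_arm:
  motion:
    - [[-1,-0.001,-0.0002,0,0,0,0],[-1,0,0,0,0,0,0]]

```text
time: 22.35
eef_pos: [0.5812, -0.0117, 0.1068]
ee_rot: [-0.367, 3.12, -0.0]
ft_force: [0.1, 1.3, -1.8]
width: 0.0203
gripper_force: 59.7
```

```bash
python3 st.py
```

```text
t 22.55 tcp [ 0.5812 -0.0117  0.1068] nib bx,by,z mm [ 1.4 -0.3 46.7] Fx,Fy box [ 0.52  0.   -2.03] yaw 13.428453375778432 Tq 0.03694109051807184 -0.18367378155546724
```

>>> step_arm:
  motion:
    - [[-1,-0.0008,-0.0002,0,0,0,0],[-1,0,0,0,0,0,0]]

```text
time: 22.72
eef_pos: [0.5806, -0.0119, 0.1069]
ee_rot: [-0.367, 3.119, 0.0]
ft_force: [3.1, -0.1, -2.7]
width: 0.02
gripper_force: 59.7
```

```bash
python3 st.py
```

```text
t 22.9167 tcp [ 0.5806 -0.0119  0.1069] nib bx,by,z mm [ 0.8 -0.4 46.8] Fx,Fy box [ 2.35 -0.17 -2.24] yaw 13.427787107820805 Tq 0.04586576575782585 -0.5806747107961759
```

>>> step_arm:
  motion:
    - [[-1,-0.0007,-0.0002,0,0,0,0],[-1,0,0,0,0,0,0]]

```text
time: 23.08
eef_pos: [0.5803, -0.012, 0.1071]
ee_rot: [-0.367, 3.118, -0.0]
ft_force: [4.7, 1.2, -2.4]
width: 0.0198
gripper_force: 59.7
```

```bash
python3 st.py
```

```text
t 23.2833 tcp [ 0.5803 -0.012   0.107 ] nib bx,by,z mm [ 0.4 -0.4 46.9] Fx,Fy box [ 5.07  0.5  -2.89] yaw 13.425712872797362 Tq 0.1589622322391942 -1.3506142561451229
```

>>> step_arm:
  motion:
    - [[-1,0.004,0.0009,0,0,0,0],[-1,0,0,0.01,0,0,0],[-1,0,0,0.025,0,0,0],[-1,0,0,0.025,0,0,0],[-1,0.0006,0.0236,0,0,0,-1.27],[-1,0.0006,0.0236,0,0,0,-1.27],[-1,0.0006,0.0236,0,0,0,-1.27],[-1,0.0006,0.0236,0,0,0,-1.27],[-1,0.0006,0.0236,0,0,0,-1.27],[-1,0.0006,0.0236,0,0,0,-1.27],[-1,0.0006,0.0236,0,0,0,-1.27],[-1,0.0006,0.0236,0,0,0,-1.27],[-1,0.0006,0.0236,0,0,0,-1.27],[-1,0.0006,0.0236,0,0,0,-1.27],[-1,0.0006,0.0236,0,0,0,-1.27],[-1,0.0006,0.0236,0,0,0,-1.27],[-1,0.0006,0.0236,0,0,0,-1.27],[-1,0,0,0,0,0,0]]

```text
time: 24.78
eef_pos: [0.5907, 0.2989, 0.1672]
ee_rot: [-0.082, -3.14, -0.0]
ft_force: [-0.2, 0.7, -1.2]
width: 0.0198
gripper_force: 59.7
```

```bash
python3 - <<'E'
from h import *
T=np.mean([arm.camera("top").astype(float) for _ in range(4)],0)
print(T[222:240,303:323].min(2).astype(int));s=arm.read_state();print(s["eef_pos"],s["ee_rot"],s["ft_force"])
E
```

```text
[[145 146 148 147 145 146 146 148 145 147 142 143 140 139 139 137 140 144
  142 143]
 [145 147 146 147 145 146 147 147 144 139 133 124 118 114 116 120 130 141
  144 143]
 [147 145 145 140 143 141 139 136 127 116 103  94  88  86  89 100 120 137
  144 143]
 [146 143 134 129 122 117 110 105  92  81  69  70  80  98  99  98 115 136
  145 142]
 [146 133 114 104  93  84  77  67  58  54  55  78 116 143 137 114 116 136
  144 144]
 [144 123  97  80  77  81  73  57  42  41  53  87 137 165 153 124 123 136
  144 146]
 [142 121  94  87 108 124 113  75  44  42  52  79 123 144 134 119 126 136
  144 145]
 [144 124 104 109 134 154 135  88  54  58  64  69  85  98  94 103 121 132
  144 147]
 [144 130 117 117 130 142 120  83  72  97 110  95  71  57  63  85 108 125
  140 147]
 [146 136 125 115 107 100  81  67  92 132 149 130  85  46  50  70  92 109
  129 144]
 [146 143 131 114  95  73  54  55  92 133 151 131  85  46  46  59  77  96
  121 142]
 [148 145 132 119  97  70  47  49  74 103 115  97  65  48  48  60  77  93
  117 140]
 [146 144 134 115  96  71  50  43  53  67  72  65  60  59  63  73  92 104
  123 143]
 [147 147 135 112  88  70  53  47  54  58  67  81  88  95 100 107 113 125
  135 147]
 [145 149 139 118  94  80  69  68  75  84 102 117 123 130 131 134 137 141
  144 147]
 [148 148 145 131 111 100  97 100 107 115 126 137 142 143 146 144 144 148
  147 148]
 [148 147 148 144 134 125 125 131 133 138 141 143 144 145 146 148 146 145
  147 144]
 [147 147 147 146 145 143 143 146 143 144 146 146 147 148 147 147 147 148
  147 148]]
[0.59135537 0.29466123 0.16698768] [-8.44467839e-02 -3.13982919e+00  1.13444091e-03] [-0.03916439  0.84655139 -1.99537608]
```

The top image puts the nubs at left (308,229.2), mid (313,231.5) and right (316.2,227.1). The predicted on/off/on ends were (308.2,229.2), (313.1,231.5) and (316.2,227.1), so they match. Now I stand the puller down.

>>> step_arm:
  motion:
    - [[-1,0,0,-0.015,0,0,0],[-1,0,0,-0.025,0,0,0],[-1,0,0,-0.025,0,0,0],[-1,0,0,-0.02,0,0,0],[-1,0,0,-0.01,0,0,0],[-1,0,0,-0.005,0,0,0],[-1,0,0,-0.003,0,0,0],[-1,0,0,-0.002,0,0,0],[-1,0,0,-0.001,0,0,0],[-1,0,0,-0.0007,0,0,0],[-1,0,0,0,0,0,0],[-1,0,0,0,0,0,0]]
  grip_force: 30

```text
time: 25.98
eef_pos: [0.5917, 0.2957, 0.0606]
ee_rot: [0.084, 3.14, 0.0]
ft_force: [-0.2, -0.0, -1.4]
width: 0.0197
gripper_force: 30.0
```

```bash
python3 st.py
```

```text
t 26.1833 tcp [0.5916 0.2957 0.0604] nib bx,by,z mm [ 83.4 296.    0.3] Fx,Fy box [-0.03 -0.16 -1.81] yaw -3.0786359467023914 Tq 0.026131299827110512 -0.03558446113161863
```

>>> step_arm:
  motion:
    - [[-1,0,0,-0.0005,0,0,0],[-1,0,0,-0.0003,0,0,0],[-1,0,0,0,0,0,0]]
  grip_force: 10

```text
time: 26.43
eef_pos: [0.5919, 0.2957, 0.0598]
ee_rot: [0.084, 3.14, 0.0]
ft_force: [1.0, -0.7, 3.0]
width: 0.0202
gripper_force: 10.0
```

>>> step_arm:
  motion:
    - [[-0.5,0,0,0,0,0,0],[-0.3,0,0,0,0,0,0],[0,0,0,0,0,0,0],[0.3,0,0,0,0,0,0],[0.6,0,0,0,0,0,0],[0.6,0,0,0,0,0,0],[0.6,0,0,0,0,0,0],[0.6,0,0,0,0,0,0],[0.6,0,0,0,0,0,0],[0.6,0,0,0.01,0,0,0],[0.6,0,0,0.025,0,0,0],[0.6,0,0,0.025,0,0,0],[0.6,0,0,0.03,0,0,0],[0.6,0,0,0.03,0,0,0],[0.6,-0.02,0,0.03,0,0,0],[0.6,-0.03,0,0,0,0,0],[0.6,-0.03,0,0,0,0,0],[0.6,-0.03,0,0,0,0,0],[0.6,-0.03,0,0,0,0,0],[0.6,0,0,0,0,0,0]]

```text
time: 28.1
eef_pos: [0.4474, 0.2955, 0.2102]
ee_rot: [-0.082, -3.139, 0.0]
ft_force: [0.4, -1.0, -0.4]
width: 0.0743
gripper_force: 0.0
```

```bash
python3 st.py; python3 - <<'E'
from h import *
S=arm.camera("side");h=cv2.cvtColor(S,cv2.COLOR_RGB2HSV);m=cv2.inRange(h,(105,120,40),(125,255,255));o=np.zeros_like(m);o[255:290,295:325]=m[255:290,295:325];M=cv2.moments(o,True);print("side blue",M["m10"]/M["m00"],M["m01"]/M["m00"],cv2.boundingRect(o))
old=cv2.imread("pics/side0.png")[:,:,::-1].astype(int);d=np.abs(S.astype(int)-old).sum(2)>70
n,l,st,c=cv2.connectedComponentsWithStats(cv2.morphologyEx(d.astype(np.uint8),2,np.ones((2,2),np.uint8)));print([(s.tolist()) for s in st[1:] if s[4]>6])
E
```

```text
t 28.3 tcp [0.4514 0.2958 0.2103] nib bx,by,z mm [-52.9 328.9 150.2] Fx,Fy box [ 0.43 -0.24 -0.05] yaw -3.086869677322781 Tq 0.025544520938870573 0.003507503668934901
side blue 305.82872928176795 271.95580110497235 (301, 263, 11, 20)
[[393, 0, 78, 109, 2927], [464, 0, 13, 52, 243], [463, 0, 110, 85, 4191], [575, 0, 5, 14, 47], [574, 0, 66, 88, 4527], [453, 12, 5, 15, 48], [571, 22, 4, 8, 22], [564, 38, 8, 23, 71], [448, 51, 3, 12, 28], [376, 58, 15, 12, 85], [562, 59, 4, 11, 25], [349, 72, 20, 14, 103], [559, 75, 5, 9, 32], [351, 83, 59, 50, 877], [378, 83, 38, 18, 393], [567, 86, 67, 24, 869], [340, 93, 3, 5, 10], [366, 95, 6, 4, 16], [527, 96, 29, 73, 761], [554, 97, 7, 4, 22], [338, 100, 23, 7, 103], [554, 102, 5, 9, 20], [624, 108, 16, 75, 575], [300, 110, 142, 201, 9931], [511, 115, 13, 7, 63], [496, 126, 11, 26, 104], [515, 130, 7, 12, 57], [552, 136, 10, 3, 27], [544, 142, 80, 45, 2308], [518, 144, 5, 4, 14], [495, 154, 16, 19, 199], [335, 161, 12, 6, 66], [330, 168, 21, 8, 136], [622, 179, 18, 19, 171], [603, 183, 5, 2, 10], [516, 187, 4, 5, 16], [521, 190, 10, 6, 35], [533, 194, 23, 5, 88], [473, 199, 18, 7, 94], [481, 200, 114, 144, 5410], [626, 206, 13, 13, 68], [454, 210, 20, 19, 184], [349, 217, 3, 7, 16], [596, 220, 6, 5, 20], [443, 224, 38, 15, 259], [528, 229, 3, 4, 10], [542, 231, 22, 12, 118], [399, 259, 82, 141, 7153], [561, 264, 18, 12, 120], [314, 289, 6, 4, 20]]
```

The handle is back within 1 px of its starting place and upright, and the gripper is clear.

```bash
python3 -c "
from rig import arm
print(arm.hand_in())"
```

```text
the job is handed in; nothing more can be done
None
```

I handed the job in at about 28 s of the 69 s. The cap stands upright on the nearer mat, both outer switches are fully away and the middle one fully towards the robot (stops felt, camera agrees), and the puller stands on its feet where it started.

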